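# Make up two repair kits in bay trays

### The arm

A 6-joint arm with a two-finger parallel gripper is mounted at the origin on a cart in front of the work surface, level with it; the furniture and walls round the work are solid. World frame = base frame: x ahead of the robot, y to its left, z up, the work surface at z = 0. Lengths are in m, angles in rad, forces in N, time in s.
With the tool pointing down it reaches from about 0.275 to 0.775 m from the base axis. Payload 14.6 kg.
Tool frame: the origin (TCP) lies between the finger pads; the fingertips stand 14 mm ahead of it and the grasp point (between the pads) lies 5 mm behind it (robot.finger_overhang is the distance from the TCP to the fingertips, in m); z points along the fingers, y is the line along which they close (so a half turn about z gives the same grasp; the last joint's range is limited). The gripper opens to 85 mm and grips with 20 to 120 N. Pads are 22 mm wide; open, the fingers measure 114 mm over their backs; the gripper's body (76 mm by 85 mm) begins 54 mm behind the grasp point. The pads swing forward as they close: fully open they stand 13 mm farther back than shut.
Start: joints at [1.018, 0.263, -0.048, 1.259, 0, 1.415], TCP at [0.203, 0.484, 0.245] pointing down, gripper open.
Joint ranges: [-2.65, 2.65], [-0.89, 1.7], [-1.18, 1.37], [-2.13, 2.11], [-1.35, 1.29], [-3.14, 3.14]. Speed limits (rad/s): [1.89, 1.89, 2.57, 2.79, 3.14, 3.14].

### API

Orientations are given as a unit quaternion [w, x, y, z].
In Python, from station import monitor, imaging, job, robot gives the robot as it stands.
- The arm moves only by the tool carry_out, never from a script. Its argument "targets" is one flat list of numbers, 4 for each row, row after row: the shift along the tool's x, y, z each as a share of 0.2 m, from -1 to 1, then the turn about the tool's z as a share of pi rad, from -1 to 1. In form: [dx, dy, dz, roll, dx, dy, dz, roll, ...]. A call has 1 to 5 rows; each row is the pose to reach, as a shift and turn from the pose commanded when the call began, along the tool's axes at that moment, turning the shorter way round; what a row does not reach only later rows make up. A row lasts 1/10 s, in which the tool goes at most 50 mm and 8.59 degrees, less where a joint would pass 70% of its speed; a pose out of reach is approached as far as the arm can. A call with a number of a shift or a turn outside -1 to 1 is refused whole. A call with a gripper value outside its range is refused whole. "hand" is the opening, from -1 (shut) to 1 (fully open), so that 0 is half open, set as the call begins (left out, the last holds). The fingers move at their own pace and stop on an object; the grip force is fixed at half the most. Time passes only in rows, so rows that repeat a pose let the fingers close. It gives the time, the measured TCP pose, the force, the opening and the grip force at its end, in the units of the state.
- monitor.state(): the state, without advancing time (a new reading comes with each control period).
- imaging.capture(name): name is "scene" or "top" or "wrist"; returns (picture, depth): 384x512x3 uint8, red, green, blue; 384x512 float32, m along the optical axis (not along the pixel's ray), 0 where there is no reading.
- imaging.camera_model(name): a dict with "vfov" (degrees; the focal length in pixels is half the picture's height over the tangent of half this angle, whatever the lens; pixels are square), "cx", "cy" (the principal point, pixels), "eye" and "rotation" of the camera in the world; the wrist camera has in their place "mount" (4x4, takes a point from camera to tool coordinates, whose origin is the TCP and whose axes are the flange's). Camera axes: x right, y down, z forward; pixel columns grow to the right and rows downward; lengths in m; the calibration is good to about 2 mm. A picture is of the moment at which its call begins: read the wrist's pose just before it. camera_model takes no time and is no camera call.
- job.job_done(): hands the job in; it is judged then, once.
The state is a dict: "time": time; "q": joint angles; "qd": joint speeds; "effort": joint torques, N m; "tcp_pos": TCP position; "eef_rot": TCP orientation; "wrist_force": force on the tool from outside, world axes, zero at the start; "moment": the same for the moment, N m; "grip_width": finger opening in m; "grasp_force": force on a finger pad.
Only numpy, scipy, OpenCV 4.12 (cv2) and the standard library are available. Lean on these libraries where they do the work, as an engineer would, in place of code of your own. Each camera call takes 0.05 s, during which the arm holds its last target. There are 200 camera calls.

### The job

Make up two repair kits from the loose stock laid out on the near side of the two grey trays, finishing the three-bay tray before the two-bay tray is completed: the three-bay tray gets one metal-covered module, the roll of black tape and the brown dropper bottle, the two-bay tray gets the other module and the black rubber pot. Put each thing in the bay made for it (modules lengthwise in the longest bays, the bottle standing in the small square bay, tape and pot in the remaining one of their tray), upright and flat on the bay floor, and let go. Keep the bottle upright all the time and leave the yellow mug and the solder spool where they stand.

Things in the scene. Friction and masses are not known exactly. Their poses are not given: they have to be found in the camera images.
- tray_three: fixed grey tray, THREE bays in a row along its y, mm: 86 (x) x 245 (y), yaw within 7 deg; origin: centre of underside. Walls 3 thick, tops 9 above the worktop, bay floors 3. Bay centres at x = 0: tape y = +81.5 (80 in x, 76 in y), module y = -12 (80 x 105), bottle y = -93.5 (52 x 52). At tape and module bays the middle 46 of both long walls is cut to 5.5 above the worktop for fingers
- tray_two: fixed grey tray, TWO bays in a row along its y, mm: 86 (x) x 192 (y), yaw within 7 deg; origin: centre of underside. Walls 3 thick, tops 9 above the worktop, bay floors 3. Bay centres at x = 0: module y = +40.5 (80 in x, 105 in y; middle 46 of both long walls cut to 5.5 above the worktop for fingers), pot y = -54 (80 x 78)
- module_a: module with a notched aluminium cover on a black body, a flat box (mm) 89 long (its x) x 60 wide (its y) x 18 to 20 high, 0.16 kg; origin at the centre of its underside. Pinch it across its 60 mm sides. The two are alike: either may go to either tray. At the start its length is within 15 degrees of world x
- module_b: module with a notched aluminium cover on a black body, a flat box (mm) 89 long (its x) x 60 wide (its y) x 18 to 20 high, 0.16 kg; origin at the centre of its underside. Pinch it across its 60 mm sides. The two are alike: either may go to either tray. At the start its length is within 15 degrees of world x
- roll_of_tape: flat roll of black adhesive tape, 60 mm across, 19 high, lying flat, any yaw; 0.05 kg; solid to the touch (do not reach into its bore); origin at the centre of its underside. Pinch it across its outside
- dropper_bottle: small brown glass bottle with a black dropper cap, standing; 33 mm across up to 70 high, narrower cap above, 102 high in all; 0.07 kg; origin at the centre of its underside. Pinch the body between 30 and 60 above its foot
- rubber_pot: round open black pot, 62 mm across, 42 high, empty, standing; stiff; 0.12 kg; origin at the centre of its underside. Pinch it across its outside near the rim
- mug: bystander: yellow mug, 69 mm across, 68 high, behind the trays; origin at the centre of its underside. Not to be moved
- spool: bystander: nearly empty grey solder spool standing on its flange, 63 mm across, 70 high, behind the trays; origin at the centre of its underside. Not to be moved
There are look-alikes about, which are no part of the job. Leave any pink or red look-alike of the roll_of_tape alone.

How it is judged:
By the outcome, as a careful person would: the job done as asked, in the order asked, and still so for the second after the job is handed in, with the robot touching nothing.
It also fails if it takes over 120 s, if anything falls off the work surface, if the arm or the gripper's body presses on something with over 40 N, if the wrist force passes 120 N, or if a joint passes its speed limit or range.

## Working session

There is one attempt and no reset: what is moved stays moved. The work goes in short steps, Python scripts to look and compute and a tool call to move; the robot and the scene stay as the last step left them, time stands still between calls to the robot, and variables do not carry over. Pictures are saved under pics/ and viewed, at most 14 in all, crops included, and the job is handed in when it is done.

Besides the shell and the picture viewer there is one more tool, called in YAML: its name, and indented under it one key for each argument. carry_out: Moves the arm, as the interface text tells. Its arguments: {"type":"object","properties":{"targets":{"type":"array"},"hand":{"type":"number"}},"required":["targets"]}

```bash
mkdir -p pics; ls
python3 - <<'E'
from station import monitor, imaging, job, robot
import cv2,numpy as np
s=monitor.state(); print(s)
for n in ("scene","top"):
    p,d=imaging.capture(n); cv2.imwrite(f"pics/{n}0.png",p[:,:,::-1]); np.savez(f"{n}0.npz",p=p,d=d); print(n,imaging.camera_model(n))
print(imaging.camera_model("wrist"))
E
```

```text
pics
{'time': 0.0, 'q': array([ 1.01772481e+00,  2.63489928e-01, -4.89496118e-02,  1.25938106e+00,
       -1.64829780e-05,  1.41550940e+00]), 'qd': array([-5.13049353e-04, -6.11183844e-04, -8.44460277e-05, -1.18064840e-03,
       -4.37038446e-04,  1.25420110e-03]), 'effort': array([-2.22521936e-03, -6.37619376e+01,  3.84570265e+01,  1.37476763e-02,
       -2.50124585e-04, -3.43515160e-05]), 'tcp_pos': array([0.20323614, 0.48378188, 0.24483754]), 'eef_rot': array([-1.69890497e-04,  1.97583556e-01,  9.80285915e-01, -4.83209791e-04]), 'wrist_force': array([-0.80176175, -0.61503838,  0.7742362 ]), 'moment': array([-0.01928884, -0.04122625,  0.00596045]), 'grasp_force': 0.0, 'grip_width': 0.08509796796951252}
scene {'vfov': 56.496892914880696, 'cx': 254.00854266658172, 'cy': 195.04695523370344, 'eye': array([-0.0211236 , -0.5916651 ,  0.59405638]), 'rotation': array([-0.43201354,  0.80645684, -0.3552394 ,  0.19182448])}
top {'vfov': 48.08414764903445, 'cx': 253.60878070831964, 'cy': 193.4746440757555, 'eye': array([ 0.40717717, -0.02447863,  1.16729794]), 'rotation': array([ 0.05977541, -0.70307768,  0.70703484, -0.04701502])}
{'vfov': 64.93745160913801, 'cx': 250.44256437162082, 'cy': 192.7568871214574, 'mount': array([[ 2.28004683e-05, -9.45413916e-01, -3.25871950e-01,
         8.40144507e-02],
       [ 9.99999999e-01,  3.58437220e-05, -3.40216007e-05,
        -7.29829791e-04],
       [ 4.38449583e-05, -3.25871949e-01,  9.45413915e-01,
        -1.28820380e-01],
       [ 0.00000000e+00,  0.00000000e+00,  0.00000000e+00,
         1.00000000e+00]])}
```

View pics/top0.png

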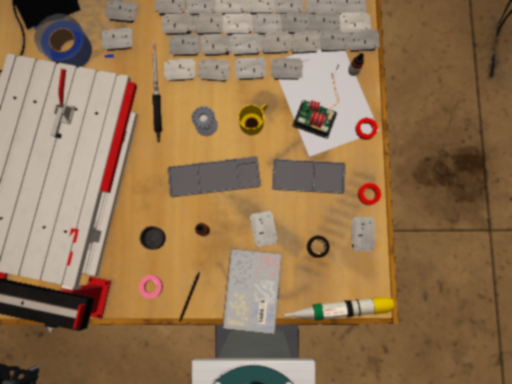

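View pics/scene0.png

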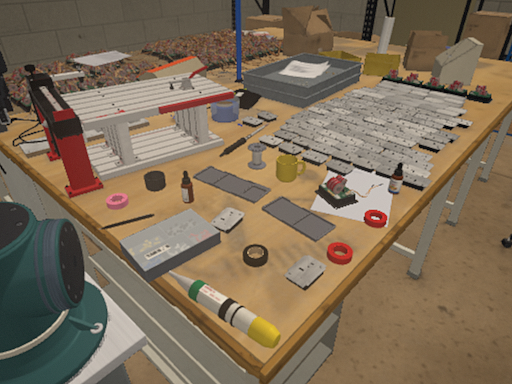

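The top view shows, in pixels: three-bay tray (214,177), two-bay tray (309,177), pot (152,238), bottle (203,230), modules (263,228) and (363,233), and black tape (318,246). The mug is at (251,119) and the spool at (204,120). The pink and red rolls are look-alikes. Next I measure these with rays and depth.

```bash
cat > h.py <<'E'
import numpy as np,cv2
from scipy.spatial.transform import Rotation as Rn
def Rq(q): return Rn.from_quat([q[1],q[2],q[3],q[0]]).as_matrix()
def cam(n,st=None):
    from station import imaging
    m=imaging.camera_model(n); f=192/np.tan(np.radians(m['vfov']/2))
    if n=='wrist':
        R=Rq(st['eef_rot']); M=np.array(m['mount']); return f,m['cx'],m['cy'],R@M[:3,3]+st['tcp_pos'],R@M[:3,:3]
    return f,m['cx'],m['cy'],np.array(m['eye']),Rq(m['rotation'])
def plane(uv,z,c):
    f,cx,cy,e,R=c; uv=np.atleast_2d(uv).astype(float)
    r=np.c_[(uv[:,0]-cx)/f,(uv[:,1]-cy)/f,np.ones(len(uv))]@R.T
    return e+r*((z-e[2])/r[:,2])[:,None]
def cloud(d,c):
    f,cx,cy,e,R=c; v,u=np.mgrid[:384,:512]
    P=np.stack([(u-cx)/f*d,(v-cy)/f*d,d],-1)@R.T+e
    P[d==0]=np.nan; return P
def px(P,c):
    f,cx,cy,e,R=c; q=(np.atleast_2d(P)-e)@R; return q[:,:2]/q[:,2:]*f+[cx,cy]
E
python3 - <<'E'
from h import *
from station import robot
print([a for a in dir(robot) if a[0]!='_'], robot.finger_overhang)
a=np.load('top0.npz'); p,d=a['p'],a['d']; c=cam('top'); P=cloud(d,c)
print('table z',np.nanmedian(P[200:215,290:340,2]), P[290,254])
def rect(name,box,mask,z):
    x0,y0,x1,y1=box; m=np.zeros(mask.shape,np.uint8); m[y0:y1,x0:x1]=mask[y0:y1,x0:x1]
    n,l,s,ce=cv2.connectedComponentsWithStats(m); k=1+np.argmax(s[1:,4]); 
    cn=max(cv2.findContours((l==k).astype(np.uint8),0,1)[0],key=cv2.contourArea)[:,0]
    w=plane(cn,z,c)[:,:2].astype(np.float32)*1000
    (cx,cy),(a,b),t=cv2.minAreaRect(w); print(name,s[k,4],'rect',np.round([cx,cy,a,b,t],1),'zmed',np.round(np.nanpercentile(P[l==k][:,2],[50,90]),4))
hsv=cv2.cvtColor(p,cv2.COLOR_RGB2HSV); S,V=hsv[...,1],hsv[...,2]
grey=(S<70)
dark=(V<75)
rect('three',(160,150,265,205),grey,.009); rect('two',(267,150,352,200),grey,.009)
rect('modA',(246,205,282,249),grey,.019); rect('modB',(345,212,382,255),grey,.019)
rect('tape',(300,228,335,264),dark,.019); rect('pot',(135,220,170,255),dark,.042); rect('bottle',(190,217,215,240),(V<110),.06)
for n,(u,v) in dict(box=(250,270),pen=(350,308),mug=(251,119)).items(): print(n,P[v-2:v+3,u-2:u+3].reshape(-1,3).mean(0).round(3))
# bottle cloud
Q=P[215:245,185:220].reshape(-1,3); Q=Q[Q[:,2]>.02]; print('bottle pts',len(Q),Q.round(3)[:40:3].tolist())
E
```

```text
['MotionError', 'finger_overhang'] 0.014
table z 0.0001814418593913958 [ 0.32907386 -0.00445937  0.04409502]
three 2608 rect [632.1 105.8  82.6 245.6   6.6] zmed [0.004  0.0085]
two 2076 rect [ 631.5 -154.2  193.7   83.3   85.5] zmed [0.0039 0.0074]
modA 720 rect [488.5 -29.6  88.3  59.2  11. ] zmed [0.0189 0.0215]
modB 715 rect [ 472.5 -293.4   58.    87.5   87.8] zmed [0.0186 0.0215]
tape 180 rect [ 440.7 -172.4   55.6   52.5   89.7] zmed [0.0188 0.0219]
pot 423 rect [464.1 260.6  61.   54.7  89.7] zmed [0.0089 0.0403]
bottle 137 rect [482.8 128.1  37.2  27.4  63.5] zmed [0.0663 0.0981]
box [nan nan nan]
pen [ 0.284 -0.247  0.043]
mug [0.794 0.003 0.009]
bottle pts 149 [[0.5, 0.139, 0.063], [0.5, 0.129, 0.057], [0.496, 0.136, 0.078], [0.496, 0.129, 0.075], [0.497, 0.124, 0.06], [0.493, 0.139, 0.079], [0.493, 0.131, 0.081], [0.494, 0.124, 0.074], [0.495, 0.119, 0.058], [0.491, 0.142, 0.076], [0.489, 0.13, 0.102], [0.491, 0.126, 0.076], [0.492, 0.121, 0.06], [0.489, 0.146, 0.062]]
```

Run:
```python
from h import *
a=np.load('top0.npz'); p,d=a['p'],a['d']; c=cam('top'); P=cloud(d,c)
for n,(x0,y0,x1,y1),lo,hi in [('tape',(300,228,335,264),.012,.03),('pot',(135,220,170,255),.034,.05),('cap',(185,210,222,245),.09,.11),('body',(185,210,222,245),.05,.085),('mod A',(246,205,282,249),.012,.03),('modB',(345,212,382,255),.012,.03)]:
    Q=P[y0:y1,x0:x1].reshape(-1,3)*1000; Q=Q[(Q[:,2]>lo*1e3)&(Q[:,2]<hi*1e3)]
    h=cv2.convexHull(Q[:,:2].astype(np.float32)); print(n,len(Q),np.round(cv2.minAreaRect(h),1) if 0 else cv2.minAreaRect(h),'circ',cv2.minEnclosingCircle(h),Q.mean(0).round(1))
s=np.load('scene0.npz'); cs=cam('scene'); Z=cloud(s['d'],cs)
def near(n,x,y,lo,hi,r=.06):
    Q=Z[(np.hypot(Z[...,0]-x,Z[...,1]-y)<r)&(Z[...,2]>lo)&(Z[...,2]<hi)]*1000
    h=cv2.convexHull(Q[:,:2].astype(np.float32)); print('scene',n,len(Q),cv2.minAreaRect(h),cv2.minEnclosingCircle(h))
near('tape',.441,-.172,.016,.025); near('cap',.485,.128,.09,.11); near('body',.485,.128,.02,.07); near('pot',.464,.26,.036,.05); near('A',.4885,-.0296,.014,.03); near('B',.4725,-.2934,.014,.03)
near('box',.31,0,.035,.06,.2)
```

```text
tape 279 ((439.4765625, -173.61338806152344), (57.37608337402344, 58.56985855102539), 46.62031936645508) circ ((439.21917724609375, -173.34323120117188), 30.342023849487305) [ 439.8 -173.6   18.8]
pot 127 ((464.217529296875, 263.8836364746094), (60.18517303466797, 59.9786376953125), 1.560599446296692) circ ((465.08642578125, 264.6036071777344), 31.6130313873291) [463.8 265.5  41.4]
cap 23 ((485.2976989746094, 132.10467529296875), (10.641950607299805, 10.651817321777344), 46.35102081298828) circ ((485.37548828125, 132.42311096191406), 6.494444847106934) [485.3 131.8  98.3]
body 107 ((484.51751708984375, 131.76849365234375), (30.88839340209961, 30.875041961669922), 3.772763252258301) circ ((485.2017822265625, 132.5927276611328), 16.891075134277344) [483.7 129.2  66.8]
mod A 736 ((487.87158203125, -29.10421371459961), (89.03982543945312, 60.47818374633789), 10.047141075134277) circ ((487.9869384765625, -30.136516571044922), 49.80855941772461) [487.8 -29.2  18.7]
modB 757 ((473.27996826171875, -293.1502685546875), (61.566131591796875, 87.59903717041016), 89.72166442871094) circ ((473.101
[... 604 characters left out ...]
484)
scene pot 107 ((466.90155029296875, 262.2336120605469), (62.97163772583008, 60.08467483520508), 58.20820999145508) ((465.42950439453125, 262.6002502441406), 32.548362731933594)
scene A 461 ((490.4577941894531, -31.45037078857422), (90.49916076660156, 61.6963996887207), 10.327790260314941) ((490.9476318359375, -32.8419075012207), 49.778263092041016)
scene B 786 ((476.0224609375, -294.6622009277344), (90.76350402832031, 60.97771072387695), 0.117621049284935) ((475.7921142578125, -292.8682556152344), 50.07730484008789)
scene box 3362 ((323.928955078125, -66.23466491699219), (270.66290283203125, 200.8675537109375), 83.94564819335938) ((321.9161071777344, -53.1865234375), 152.14727783203125)
```

```bash
cat > plan.py <<'E'
# usage: waypoints (x,y,z mm, psi deg = heading of tool x); splits into calls from the present pose and prints shares
from h import *
def go(wps,maxd=180,maxa=38,start=None):
    from station import monitor
    st=monitor.state(); R=Rq(st['eef_rot']); 
    p=np.array(st['tcp_pos'])*1000; psi=np.degrees(np.arctan2(R[1,0],R[0,0]))
    print('now',p.round(1),round(psi,1),'tilt',np.round(R[:,2],3),'q',np.round(st['q'],2),'w',round(st['grip_width']*1e3,1))
    if start is not None: p,psi=np.array(start[:3],float),start[3]
    for w in wps:
        t=np.array(w[:3],float); da=(w[3]-psi+180)%360-180; n=max(1,int(np.ceil(max(np.linalg.norm(t-p)/maxd,abs(da)/maxa))))
        p0,a0=p,psi
        for k in range(1,n+1):
            tp=p0+(t-p0)*k/n; ta=a0+da*k/n; c,s=np.cos(np.radians(psi)),np.sin(np.radians(psi)); d=tp-p
            print(np.round([(d[0]*c+d[1]*s)/200,(d[0]*s-d[1]*c)/200,-d[2]/200,-(ta-psi)/180],3).tolist(),'->',tp.round(),round(ta,1)); p,psi=tp,ta
E
python3 - <<'E'
from plan import *
from station import monitor,imaging
st=monitor.state(); p,d=imaging.capture('wrist'); cv2.imwrite('pics/w0.png',p[:,:,::-1])
m=np.array(imaging.camera_model('wrist')['mount']); f,cx,cy,_,_=cam('wrist',st)
v,u=np.mgrid[:384,:512]; Q=np.stack([(u-cx)/f*d,(v-cy)/f*d,d],-1)@m[:3,:3].T+m[:3,3]
k=(d>0)&(np.abs(Q[...,0])<.03)&(np.abs(Q[...,1])<.065)&(Q[...,2]<.06)
for s in(-1,1):
    q=Q[k&(Q[...,1]*s>0)]; print(len(q), np.percentile(q,[1,50,99],axis=0).round(4) if len(q) else '')
go([(300,250,250,100),(441,-100,150,96.6),(441,-174.5,120,96.6)])
E
```

```text
13499 [[-0.0087 -0.0647 -0.0748]
 [ 0.0112 -0.0436 -0.0557]
 [ 0.0181 -0.0012 -0.0042]]
13849 [[-0.0086  0.0014 -0.0747]
 [ 0.0113  0.0424 -0.0555]
 [ 0.0181  0.0646 -0.0044]]
now [203.3 483.8 245. ] 157.2 tilt [-0.    -0.001 -1.   ] q [ 1.02  0.26 -0.05  1.26 -0.    1.42] w 85.2
[-0.449, -0.445, -0.013, 0.159] -> [252. 367. 247.] 128.6
[-0.608, -0.176, -0.013, 0.159] -> [300. 250. 250.] 100.0
[-0.615, 0.13, 0.167, 0.006] -> [347. 133. 217.] 98.9
[-0.613, 0.142, 0.167, 0.006] -> [394.  17. 183.] 97.7
[-0.61, 0.154, 0.167, 0.006] -> [ 441. -100.  150.] 96.6
[-0.37, -0.043, 0.15, -0.0] -> [ 441. -174.  120.] 96.6
```

View pics/w0.png

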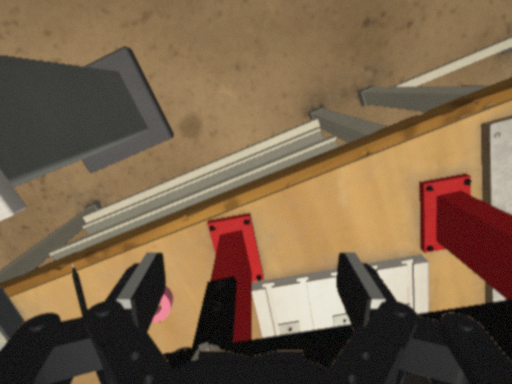

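The wrist view shows the open fingertips at (160,255) and (345,255), roughly level with the TCP. A red post and black beam of the rack stand close by at (235,250). I'll check their height before moving.

Run:
```python
from plan import *
for n in('top','scene'):
    P=cloud(np.load(n+'0.npz')['d'],cam(n))
    for a,b,x0,x1 in[(.3,.36,.15,.4),(.36,.42,.15,.4),(.42,.48,.15,.4),(.48,.54,.15,.4),(.3,.42,.4,.75)]:
        Q=P[(P[...,1]>a)&(P[...,1]<b)&(P[...,0]>x0)&(P[...,0]<x1)&(P[...,2]>.03)&(P[...,2]<.6)]
        if len(Q): print(n,a,b,x0,len(Q),'zmax',np.percentile(Q[:,2],99).round(3),'x',Q[:,0].min().round(3),Q[:,0].max().round(3),'ymin',Q[:,1].min().round(3))
go([(215,300,250,125),(300,200,240,100),(441,-100,150,96.6),(441,-174.5,100,96.6)])
```

```text
top 0.3 0.36 0.15 470 zmax 0.275 x 0.261 0.328 ymin 0.343
top 0.36 0.42 0.15 1949 zmax 0.334 x 0.172 0.398 ymin 0.36
top 0.42 0.48 0.15 2063 zmax 0.352 x 0.174 0.399 ymin 0.42
top 0.48 0.54 0.15 1135 zmax 0.259 x 0.211 0.399 ymin 0.48
top 0.3 0.42 0.4 6289 zmax 0.216 x 0.4 0.75 ymin 0.3
scene 0.3 0.36 0.15 688 zmax 0.273 x 0.263 0.328 ymin 0.339
scene 0.36 0.42 0.15 1822 zmax 0.298 x 0.18 0.4 ymin 0.361
scene 0.42 0.48 0.15 695 zmax 0.401 x 0.176 0.399 ymin 0.42
scene 0.48 0.54 0.15 420 zmax 0.339 x 0.216 0.399 ymin 0.48
scene 0.3 0.42 0.4 2629 zmax 0.226 x 0.4 0.75 ymin 0.3
now [203.3 483.8 245. ] 157.2 tilt [-0.    -0.001 -1.   ] q [ 1.02  0.26 -0.05  1.26 -0.    1.42] w 85.2
[-0.205, -0.412, -0.013, 0.089] -> [209. 392. 247.] 141.1
[-0.311, -0.339, -0.013, 0.089] -> [215. 300. 250.] 125.0
[-0.653, 0.061, 0.05, 0.139] -> [300. 200. 240.] 100.0
[-0.8, 0.217, 0.225, 0.009] -> [370.  50. 195.] 98.3
[-0.793, 0.241, 0.225, 0.009] -> [ 441. -100.  150.] 96.6
[-0.37, -0.043, 0.25, -0.0] -> [ 441. -174.  100.] 96.6
```

Run:
```python
from plan import *
c=cam('top'); a=np.load('top0.npz'); P=cloud(a['d'],c)
print(px([[.203,.484,.25],[.203,.484,.4],[0,0,.2],[.26,.37,.27]],c).round(), px([[.203,.484,.3],[.1,.3,.4]],cam('scene')).round())
for r in range(275,335,8): print(r,[tuple((P[r,u]*100).round(0)) for u in range(5,125,17)])
im=a['p'][260:384,0:330][:,:,::-1]; cv2.imwrite('pics/c1.png',cv2.resize(im,None,fx=2.4,fy=2.4))
```

```text
[[ 15. 361.]
 [-35. 381.]
 [251. 457.]
 [ 67. 333.]] [[ -1.  97.]
 [-49.  79.]]
275 [(np.float64(37.0), np.float64(66.0), np.float64(1.0)), (np.float64(37.0), np.float64(51.0), np.float64(21.0)), (np.float64(37.0), np.float64(47.0), np.float64(21.0)), (np.float64(37.0), np.float64(43.0), np.float64(21.0)), (np.float64(37.0), np.float64(39.0), np.float64(21.0)), (np.float64(37.0), np.float64(44.0), np.float64(-0.0)), (np.float64(37.0), np.float64(39.0), np.float64(0.0)), (np.float64(37.0), np.float64(35.0), np.float64(-0.0))]
283 [(np.float64(36.0), np.float64(52.0), np.float64(25.0)), (np.float64(36.0), np.float64(50.0), np.float64(22.0)), (np.float64(35.0), np.float64(57.0), np.float64(0.0)), (np.float64(36.0), np.float64(43.0), np.float64(21.0)), (np.float64(36.0), np.float64(39.0), np.float64(21.0)), (np.float64(35.0), np.float64(43.0), np.float64(2.0)), (np.float64(35.0), np.float64(38.0), np.float64(2.0)), (np.float64(35.0), np.float64(34.0), np.float64(-0.0))]
291 [(np.float64(34.0), np.float64(52.0), np.float64(25.0)), (np.float64(34.0), np.float64(48.0), np.float64(24.0)), (n
[... 1893 characters left out ...]
0), np.float64(25.0)), (np.float64(28.0), np.float64(37.0), np.float64(25.0)), (np.float64(24.0), np.float64(43.0), np.float64(-0.0)), (np.float64(24.0), np.float64(38.0), np.float64(-0.0)), (np.float64(24.0), np.float64(34.0), np.float64(0.0))]
331 [(np.float64(9.0), np.float64(115.0), np.float64(-85.0)), (np.float64(9.0), np.float64(107.0), np.float64(-84.0)), (np.float64(9.0), np.float64(99.0), np.float64(-85.0)), (np.float64(9.0), np.float64(92.0), np.float64(-86.0)), (np.float64(9.0), np.float64(84.0), np.float64(-85.0)), (np.float64(9.0), np.float64(76.0), np.float64(-84.0)), (np.float64(9.0), np.float64(68.0), np.float64(-86.0)), (np.float64(9.0), np.float64(60.0), np.float64(-85.0))]
```

View pics/c1.png

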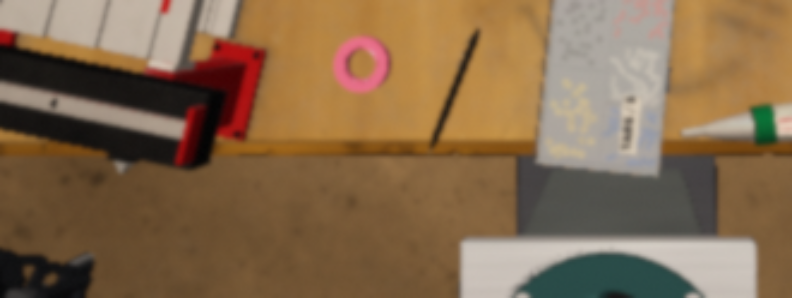

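The gripper is at (15,361) in the top view. The beam's top is at z 0.26 for x 0.27 to 0.37, so I'll rise first and then leave along -y.

Run:
```python
from plan import *
go([(203,484,330,157),(205,285,330,130),(310,120,250,96.6),(441,-100,150,96.6),(441,-174.5,60,96.6)])
```

```text
now [203.3 483.8 245. ] 157.2 tilt [-0.    -0.001 -1.   ] q [ 1.02  0.26 -0.05  1.26 -0.    1.42] w 85.2
[0.002, 0.0, -0.425, 0.001] -> [203. 484. 330.] 157.0
[-0.199, -0.456, -0.0, 0.075] -> [204. 384. 330.] 143.5
[-0.3, -0.397, -0.0, 0.075] -> [205. 285. 330.] 130.0
[-0.485, -0.064, 0.2, 0.093] -> [258. 202. 290.] 113.3
[-0.483, 0.078, 0.2, 0.093] -> [310. 120. 250.] 96.6
[-0.584, 0.262, 0.25, -0.0] -> [376.  10. 200.] 96.6
[-0.584, 0.262, 0.25, -0.0] -> [ 441. -100.  150.] 96.6
[-0.37, -0.043, 0.45, -0.0] -> [ 441. -174.   60.] 96.6
```

carry_out:
  targets: [0,0,-0.425,0,0,0,-0.425,0,0,0,-0.425,0,0,0,-0.425,0]
  hand: 1

```text
time: 0.55
tcp_pos: [0.2035, 0.4842, 0.3303]
eef_rot: [0.0, 0.198, 0.98, 0.0]
wrist_force: [1.3, 0.6, -0.4]
grip_width: 0.0854
grasp_force: 0.0
```

carry_out:
  targets: [-0.199,-0.456,0,0.075,-0.199,-0.456,0,0.075,-0.199,-0.456,0,0.075,-0.199,-0.456,0,0.075]

```text
time: 0.95
tcp_pos: [0.2046, 0.3837, 0.3297]
eef_rot: [-0.0, 0.312, 0.95, -0.0]
wrist_force: [0.6, 0.8, 0.1]
grip_width: 0.0852
grasp_force: 0.0
```

carry_out:
  targets: [-0.3,-0.397,0,0.075,-0.3,-0.397,0,0.075,-0.3,-0.397,0,0.075,-0.3,-0.397,0,0.075]

```text
time: 1.35
tcp_pos: [0.2065, 0.2852, 0.33]
eef_rot: [-0.0, 0.421, 0.907, 0.0]
wrist_force: [-0.2, 0.1, 0.2]
grip_width: 0.0856
grasp_force: 0.0
```

carry_out:
  targets: [-0.485,-0.064,0.2,0.093,-0.485,-0.064,0.2,0.093,-0.485,-0.064,0.2,0.093,-0.485,-0.064,0.2,0.093]

```text
time: 1.75
tcp_pos: [0.2599, 0.2026, 0.2893]
eef_rot: [-0.001, 0.549, 0.836, -0.001]
wrist_force: [0.2, 0.1, 0.4]
grip_width: 0.0855
grasp_force: 0.0
```

carry_out:
  targets: [-0.483,0.078,0.2,0.093,-0.483,0.078,0.2,0.093,-0.483,0.078,0.2,0.093,-0.483,0.078,0.2,0.093]

```text
time: 2.15
tcp_pos: [0.3124, 0.1205, 0.2499]
eef_rot: [-0.001, 0.664, 0.748, -0.0]
wrist_force: [-0.2, -0.3, -0.0]
grip_width: 0.0854
grasp_force: 0.0
```

carry_out:
  targets: [-0.584,0.262,0.25,0,-0.584,0.262,0.25,0,-0.584,0.262,0.25,0,-0.584,0.262,0.25,0]

```text
time: 2.55
tcp_pos: [0.3792, 0.0098, 0.1994]
eef_rot: [-0.0, 0.664, 0.748, -0.0]
wrist_force: [0.2, -0.3, 1.2]
grip_width: 0.0856
grasp_force: 0.0
```

carry_out:
  targets: [-0.584,0.262,0.25,0,-0.584,0.262,0.25,0,-0.584,0.262,0.25,0,-0.584,0.262,0.25,0,-0.584,0.262,0.25,0]

```text
time: 3.05
tcp_pos: [0.4437, -0.0976, 0.1505]
eef_rot: [-0.0, 0.663, 0.748, 0.0]
wrist_force: [-0.6, 0.9, 0.2]
grip_width: 0.0852
grasp_force: 0.0
```

Run:
```python
from plan import *
go([(441,-174.5,60,96.6),(441,-174.5,12,96.6)])
```

```text
now [443.7 -97.6 150.5] 96.9 tilt [-0.001  0.001 -1.   ] q [-0.4   0.2  -0.41  0.97  0.    1.05] w 85.2
[-0.38, -0.06, 0.452, 0.002] -> [ 441. -174.   60.] 96.6
[0.0, 0.0, 0.24, -0.0] -> [ 441. -174.   12.] 96.6
```

carry_out:
  targets: [-0.38,-0.06,0.45,0,-0.38,-0.06,0.45,0,-0.38,-0.06,0.45,0,-0.38,-0.06,0.45,0,-0.38,-0.06,0.45,0]

```text
time: 3.55
tcp_pos: [0.4406, -0.1747, 0.0613]
eef_rot: [0.0, 0.664, 0.748, 0.0]
wrist_force: [0.5, 0.8, 0.6]
grip_width: 0.0854
grasp_force: 0.0
```

carry_out:
  targets: [0,0,0.12,0,0,0,0.2,0,0,0,0.24,0,0,0,0.24,0,0,0,0.24,0]

```text
time: 4.05
tcp_pos: [0.4408, -0.176, 0.0133]
eef_rot: [0.001, 0.664, 0.748, 0.0]
wrist_force: [-0.5, 0.6, 0.4]
grip_width: 0.0855
grasp_force: 0.0
```

carry_out:
  targets: [0,0,0,0,0,0,0,0,0,0,0,0,0,0,0,0,0,0,0,0]
  hand: 0.1

```text
time: 4.55
tcp_pos: [0.4406, -0.1765, 0.0134]
eef_rot: [0.001, 0.664, 0.747, 0.0]
wrist_force: [-2.2, 2.3, 18.7]
grip_width: 0.057
grasp_force: 60.5
```

carry_out:
  targets: [0,0,-0.1,0,0,0,-0.3,0,0,0,-0.5,0,0,0,-0.7,0,0,0,-0.7,0]

```text
time: 5.05
tcp_pos: [0.442, -0.1775, 0.157]
eef_rot: [0.004, 0.664, 0.747, 0.001]
wrist_force: [0.6, 0.0, -1.0]
grip_width: 0.057
grasp_force: 65.5
```

Run:
```python
from plan import *
from station import monitor,imaging
st=monitor.state(); p,d=imaging.capture('wrist'); cv2.imwrite('pics/w1.png',p[:,:,::-1])
m=np.array(imaging.camera_model('wrist')['mount']); f,cx,cy,_,_=cam('wrist',st)
v,u=np.mgrid[:384,:512]; Q=np.stack([(u-cx)/f*d,(v-cy)/f*d,d],-1)@m[:3,:3].T+m[:3,3]
k=(d>0)&(np.abs(Q[...,0])<.05)&(np.abs(Q[...,1])<.06)&(Q[...,2]<.06)&(Q[...,2]>-.03)
for lo,hi in((-.06,-.032),(-.025,.025),(.032,.06)):
    q=Q[k&(Q[...,1]>lo)&(Q[...,1]<hi)]; print(lo,len(q), np.percentile(q,[1,50,99.5],axis=0).round(4) if len(q) else '')
print(st['grip_width'],st['wrist_force'])
go([(624,186,160,96.6),(624,186,50,96.6),(624,186,17,96.6)])
```

```text
-0.06 715 [[ 0.0057 -0.0423 -0.0288]
 [ 0.0085 -0.0355 -0.0139]
 [ 0.0114 -0.032   0.0059]]
-0.025 9232 [[-0.0257 -0.0244 -0.0062]
 [ 0.0054 -0.0002 -0.0046]
 [ 0.0315  0.0246  0.0132]]
0.032 616 [[ 0.0057  0.0321 -0.0294]
 [ 0.007   0.0372 -0.0134]
 [ 0.0114  0.0416  0.0056]]
0.05698157348475895 [ 0.60335858  0.00398622 -0.96712019]
now [ 441.2 -177.   154.6] 96.7 tilt [ 0.004 -0.002 -1.   ] q [-0.55  0.23 -0.36  0.98  0.    0.9 ] w 57.1
[0.565, 0.373, -0.009, 0.0] -> [502. -56. 156.] 96.7
[0.565, 0.373, -0.009, 0.0] -> [563.  65. 158.] 96.6
[0.566, 0.373, -0.009, 0.0] -> [624. 186. 160.] 96.6
[-0.0, -0.0, 0.55, -0.0] -> [624. 186.  50.] 96.6
[0.0, 0.0, 0.165, -0.0] -> [624. 186.  17.] 96.6
```

View pics/w1.png

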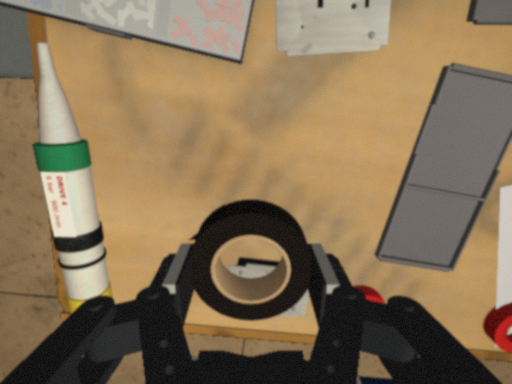

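The tape is held between the fingers at (250,260). Its underside is 14 mm ahead of the TCP and the fingertips about 7 mm, so there's room over the cut walls. Carrying it to its bay.

carry_out:
  targets: [0.28,0.19,0,0,0.56,0.373,-0.01,0,0.56,0.373,-0.01,0,0.56,0.373,-0.01,0,0.56,0.373,-0.01,0]

```text
time: 5.6
tcp_pos: [0.5007, -0.0558, 0.1533]
eef_rot: [-0.001, 0.664, 0.748, -0.0]
wrist_force: [-0.5, 1.2, -0.9]
grip_width: 0.0567
grasp_force: 65.4
```

carry_out:
  targets: [0.28,0.19,0,0,0.56,0.373,-0.01,0,0.56,0.373,-0.01,0,0.56,0.373,-0.01,0,0.56,0.373,-0.01,0]

```text
time: 6.1
tcp_pos: [0.5617, 0.0629, 0.1556]
eef_rot: [-0.0, 0.664, 0.747, -0.001]
wrist_force: [-0.0, -0.3, 0.1]
grip_width: 0.0572
grasp_force: 65.4
```

carry_out:
  targets: [0.28,0.19,0,0,0.56,0.373,-0.01,0,0.56,0.373,-0.01,0,0.56,0.373,-0.01,0,0.56,0.373,-0.01,0]

```text
time: 6.6
tcp_pos: [0.6228, 0.1822, 0.1577]
eef_rot: [-0.0, 0.665, 0.747, -0.001]
wrist_force: [0.1, -0.1, -1.1]
grip_width: 0.0568
grasp_force: 65.4
```

Run:
```python
from plan import *
from station import monitor,imaging
go([(624,183,40,96.6),(624,183,18,96.6)])
st=monitor.state(); p,d=imaging.capture('wrist'); cv2.imwrite('pics/w2.png',p[:,:,::-1]); np.savez('w2.npz',p=p,d=d,tcp=st['tcp_pos'],q=st['eef_rot'])
c=cam('wrist',st)
# expected bay corners on the walls' tops, drawn for a check
a=np.radians(6.6); R=np.array([[np.cos(a),-np.sin(a)],[np.sin(a),np.cos(a)]])
q=np.array([[sx*43,sy*122.5] for sx,sy in((1,1),(1,-1),(-1,-1),(-1,1))])@R.T+[633.5,105]
im=p[:,:,::-1].copy(); cv2.polylines(im,[px(np.c_[q/1000,[.009]*4],c).round().astype(int)],True,(0,255,0)); cv2.imwrite('pics/w2.png',im)
```

```text
now [622.8 182.2 157.7] 96.7 tilt [-0.001 -0.001 -1.   ] q [ 0.16  0.51  0.11  1.17 -0.    1.61] w 56.8
[0.003, 0.006, 0.589, 0.0] -> [624. 183.  40.] 96.6
[0.0, 0.0, 0.11, -0.0] -> [624. 183.  18.] 96.6
```

View pics/w2.png

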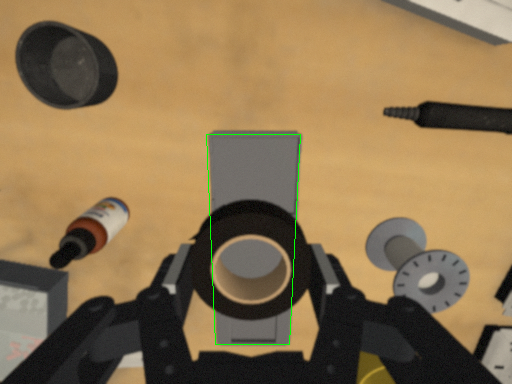

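The projected tray outline (green) matches the real tray edges at columns 208 to 300 and row 132. I'll lower the tape, release and rise.

carry_out:
  targets: [0.003,0.006,0.25,0,0.003,0.006,0.45,0,0.003,0.006,0.59,0,0.003,0.006,0.59,0]

```text
time: 7.05
tcp_pos: [0.6216, 0.182, 0.0372]
eef_rot: [-0.002, 0.665, 0.747, -0.002]
wrist_force: [-1.1, -0.6, -0.1]
grip_width: 0.0569
grasp_force: 65.4
```

carry_out:
  targets: [0,0,0.05,0,0,0,0.09,0,0,0,0.11,0,0,0,0.11,0,0,0,0.11,0]

```text
time: 7.55
tcp_pos: [0.6245, 0.1844, 0.0188]
eef_rot: [0.0, 0.664, 0.747, 0.0]
wrist_force: [0.0, -0.7, 0.2]
grip_width: 0.0568
grasp_force: 65.4
```

carry_out:
  targets: [0,0,0,0,0,0,0,0,0,0,0,0,0,0,0,0,0,0,0,0]
  hand: 1

```text
time: 8.05
tcp_pos: [0.6242, 0.1843, 0.0183]
eef_rot: [0.0, 0.664, 0.747, 0.0]
wrist_force: [-0.2, -0.2, 0.0]
grip_width: 0.0858
grasp_force: 0.0
```

carry_out:
  targets: [0,0,-0.1,0,0,0,-0.3,0,0,0,-0.5,0,0,0,-0.6,0,0,0,-0.6,0]

```text
time: 8.55
tcp_pos: [0.6256, 0.1846, 0.1415]
eef_rot: [0.002, 0.664, 0.747, 0.002]
wrist_force: [-0.3, -0.3, -0.2]
grip_width: 0.0855
grasp_force: 0.0
```

Run:
```python
from plan import *
go([(489,-30.3,130,190.3),(489,-30.3,40,190.3),(489,-30.3,12.5,190.3)])
```

```text
now [625.6 184.6 141.5] 96.7 tilt [ 0.005  0.001 -1.   ] q [ 0.16  0.52  0.08  1.13 -0.    1.62] w 85.5
[-0.329, -0.268, 0.019, -0.173] -> [580. 113. 138.] 127.9
[-0.143, -0.4, 0.019, -0.173] -> [535.  41. 134.] 159.1
[0.085, -0.416, 0.019, -0.173] -> [489. -30. 130.] 190.3
[-0.0, 0.0, 0.45, 0.0] -> [489. -30.  40.] 190.3
[-0.0, 0.0, 0.138, -0.0] -> [489. -30.  12.] 190.3
```

carry_out:
  targets: [-0.33,-0.27,0,-0.173,-0.33,-0.27,0,-0.173,-0.33,-0.27,0,-0.173,-0.33,-0.27,0,-0.173,-0.33,-0.27,0,-0.173]

```text
time: 9.05
tcp_pos: [0.5778, 0.1122, 0.1375]
eef_rot: [-0.001, 0.439, 0.898, -0.0]
wrist_force: [0.4, -0.3, -0.1]
grip_width: 0.0855
grasp_force: 0.0
```

carry_out:
  targets: [-0.143,-0.4,0,-0.173,-0.143,-0.4,0,-0.173,-0.143,-0.4,0,-0.173,-0.143,-0.4,0,-0.173,-0.143,-0.4,0,-0.173]

```text
time: 9.55
tcp_pos: [0.5325, 0.0407, 0.1378]
eef_rot: [-0.0, 0.183, 0.983, -0.0]
wrist_force: [0.6, 0.2, 0.4]
grip_width: 0.0854
grasp_force: 0.0
```

carry_out:
  targets: [0.085,-0.416,0.02,-0.173,0.085,-0.416,0.02,-0.173,0.085,-0.416,0.02,-0.173,0.085,-0.416,0.02,-0.173,0.085,-0.416,0.02,-0.173]

```text
time: 10.05
tcp_pos: [0.487, -0.0308, 0.134]
eef_rot: [-0.0, -0.087, 0.996, 0.0]
wrist_force: [-0.1, 0.0, -0.8]
grip_width: 0.0855
grasp_force: 0.0
```

```bash
cat > modlook.py <<'E'
from plan import *
from station import monitor,imaging
import sys
st=monitor.state(); p,d=imaging.capture('wrist'); c=cam('wrist',st); P=cloud(d,c)
m=((P[...,2]>.012)&(P[...,2]<.026)).astype(np.uint8)
n,l,s,_=cv2.connectedComponentsWithStats(m); k=1+np.argmax(s[1:,4]); Q=P[l==k]*1000
print(s[k],cv2.minAreaRect(cv2.convexHull(Q[:,:2].astype(np.float32))))
E
python3 modlook.py; python3 -c "
from plan import *
go([(489,-30.3,40,190.3),(489,-30.3,12.5,190.3)])"
```

```text
[ 215  144   73   98 6738] ((489.2212219238281, -30.369338989257812), (88.99034118652344, 61.013511657714844), 10.011497497558594)
now [487.  -30.7 134. ] -170.2 tilt [-0.  0. -1.] q [-0.23  0.27 -0.36  0.94  0.   -0.4 ] w 85.3
[-0.01, 0.0, 0.47, -0.003] -> [489. -30.  40.] -169.7
[-0.0, 0.0, 0.138, -0.0] -> [489. -30.  12.] -169.7
```

carry_out:
  targets: [-0.01,0,0.25,0,-0.01,0,0.45,0,-0.01,0,0.56,0,-0.01,0,0.605,0,-0.01,0,0.605,0]

```text
time: 10.6
tcp_pos: [0.4886, -0.0301, 0.0126]
eef_rot: [-0.001, -0.087, 0.996, 0.0]
wrist_force: [-0.6, 0.7, 0.7]
grip_width: 0.0855
grasp_force: 0.0
```

carry_out:
  targets: [0,0,0,0,0,0,0,0,0,0,0,0,0,0,0,0,0,0,0,0]
  hand: 0.1

```text
time: 11.1
tcp_pos: [0.4899, -0.0306, 0.015]
eef_rot: [0.001, -0.088, 0.996, -0.0]
wrist_force: [-3.1, 0.8, 16.2]
grip_width: 0.0586
grasp_force: 60.6
```

carry_out:
  targets: [0,0,-0.1,0,0,0,-0.3,0,0,0,-0.5,0,0,0,-0.7,0,0,0,-0.7,0]

```text
time: 11.6
tcp_pos: [0.4913, -0.031, 0.1587]
eef_rot: [0.004, -0.088, 0.996, -0.001]
wrist_force: [0.2, -0.5, -2.3]
grip_width: 0.0581
grasp_force: 65.7
```

```bash
cat > held.py <<'E'
from plan import *
from station import monitor,imaging
st=monitor.state(); p,d=imaging.capture('wrist'); f,cx,cy,_,_=cam('wrist',st)
m=np.array(imaging.camera_model('wrist')['mount']); v,u=np.mgrid[:384,:512]; Q=np.stack([(u-cx)/f*d,(v-cy)/f*d,d],-1)@m[:3,:3].T+m[:3,3]
k=(d>0)&(np.abs(Q[...,0])<.07)&(np.abs(Q[...,1])<.026)&(Q[...,2]<.03)&(Q[...,2]>-.03)
q=Q[k]; print('held x,y,z',len(q),np.percentile(q,[1,50,99],axis=0).round(4).tolist())
E
python3 held.py; python3 -c "
from plan import *
go([(635,93,150,96.6),(635,93,40,96.6),(635,93,17,96.6)])"
```

```text
held x,y,z 17237 [[-0.0426, -0.0255, -0.0045], [0.0073, 0.0001, -0.0031], [0.0446, 0.0254, -0.0017]]
now [490.4 -30.8 156.1] -169.9 tilt [ 0.005 -0.001 -1.   ] q [-0.23  0.25 -0.32  1.   -0.   -0.41] w 58.0
[-0.274, 0.161, 0.01, 0.173] -> [539.  10. 154.] -201.1
[-0.151, 0.279, 0.01, 0.173] -> [587.  52. 152.] -232.2
[0.015, 0.317, 0.01, 0.173] -> [635.  93. 150.] -263.4
[0.0, 0.0, 0.55, -0.0] -> [635.  93.  40.] -263.4
[0.0, 0.0, 0.115, -0.0] -> [635.  93.  17.] -263.4
```

carry_out:
  targets: [-0.274,0.161,0,0.173,-0.274,0.161,0,0.173,-0.274,0.161,0,0.173,-0.274,0.161,0,0.173,-0.274,0.161,0,0.173]

```text
time: 12.15
tcp_pos: [0.5368, 0.0111, 0.1524]
eef_rot: [-0.001, 0.183, 0.983, -0.0]
wrist_force: [0.1, -0.4, -2.1]
grip_width: 0.0581
grasp_force: 65.7
```

carry_out:
  targets: [-0.151,0.279,0,0.173,-0.151,0.279,0,0.173,-0.151,0.279,0,0.173,-0.151,0.279,0,0.173,-0.151,0.279,0,0.173]

```text
time: 12.65
tcp_pos: [0.5851, 0.0521, 0.1527]
eef_rot: [-0.0, 0.439, 0.899, -0.0]
wrist_force: [-0.1, -0.6, -2.5]
grip_width: 0.0582
grasp_force: 65.8
```

carry_out:
  targets: [0.015,0.317,0,0.173,0.015,0.317,0,0.173,0.015,0.317,0,0.173,0.015,0.317,0,0.173,0.015,0.317,0,0.173]

```text
time: 13.15
tcp_pos: [0.6334, 0.0933, 0.1529]
eef_rot: [-0.0, 0.663, 0.748, -0.0]
wrist_force: [-0.7, -0.2, -0.7]
grip_width: 0.0582
grasp_force: 66.0
```

```bash
python3 -c "
from plan import *
go([(635,93,45,96.6),(635,93,19.5,96.6)])"; python3 held.py
```

```text
now [633.4  93.3 152.9] 96.9 tilt [-0.001 -0.    -1.   ] q [ 0.02  0.5   0.07  1.14 -0.    1.47] w 58.2
[-0.003, 0.008, 0.539, 0.002] -> [635.  93.  45.] 96.6
[0.0, 0.0, 0.128, -0.0] -> [635.  93.  20.] 96.6
held x,y,z 17233 [[-0.0437, -0.0255, -0.0044], [0.0063, -0.0002, -0.003], [0.0436, 0.0254, -0.0017]]
```

carry_out:
  targets: [-0.003,0.008,0.25,0,-0.003,0.008,0.45,0,-0.003,0.008,0.54,0,-0.003,0.008,0.54,0]

```text
time: 13.6
tcp_pos: [0.6335, 0.0927, 0.0427]
eef_rot: [-0.002, 0.663, 0.749, -0.002]
wrist_force: [-0.2, -0.4, -2.1]
grip_width: 0.0582
grasp_force: 66.0
```

carry_out:
  targets: [0,0,0.05,0,0,0,0.1,0,0,0,0.128,0,0,0,0.128,0,0,0,0.128,0]

```text
time: 14.1
tcp_pos: [0.6355, 0.093, 0.02]
eef_rot: [0.0, 0.664, 0.747, 0.0]
wrist_force: [0.3, 0.5, -2.7]
grip_width: 0.0582
grasp_force: 66.0
```

carry_out:
  targets: [0,0,0,0,0,0,0,0,0,0,0,0,0,0,0,0,0,0,0,0]
  hand: 1

```text
time: 14.6
tcp_pos: [0.6354, 0.093, 0.0198]
eef_rot: [0.0, 0.664, 0.747, 0.0]
wrist_force: [0.0, -0.1, -0.0]
grip_width: 0.0851
grasp_force: 0.0
```

carry_out:
  targets: [0,0,-0.1,0,0,0,-0.3,0,0,0,-0.5,0,0,0,-0.7,0,0,0,-0.7,0]

```text
time: 15.1
tcp_pos: [0.6374, 0.0931, 0.1651]
eef_rot: [0.003, 0.664, 0.747, 0.003]
wrist_force: [1.5, 0.1, -0.6]
grip_width: 0.0856
grasp_force: 0.0
```

Run:
```python
from plan import *
from station import monitor,imaging
st=monitor.state(); p,d=imaging.capture('wrist'); cv2.imwrite('pics/w3.png',p[:,:,::-1])
go([(486,130,160,96.6),(486,130,100,96.6),(486,130,52,96.6)])
```

```text
now [636.6  93.1 162.2] 96.7 tilt [ 0.005  0.    -1.   ] q [0.02 0.5  0.09 1.16 0.   1.47] w 85.2
[0.272, -0.726, 0.011, 0.001] -> [486. 130. 160.] 96.6
[0.0, 0.0, 0.3, -0.0] -> [486. 130. 100.] 96.6
[0.0, 0.0, 0.24, -0.0] -> [486. 130.  52.] 96.6
```

View pics/w3.png

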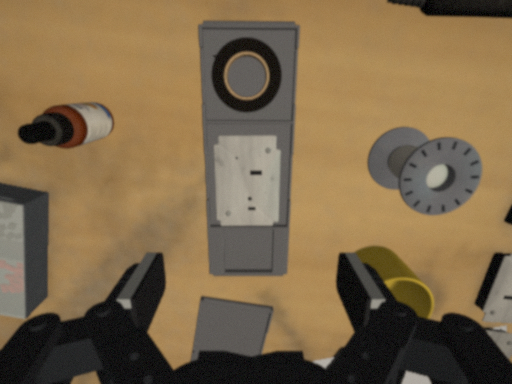

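Tape at (246,75) and module at (248,182) both sit squarely in their bays. The bottle is next.

carry_out:
  targets: [0.272,-0.726,0,0,0.272,-0.726,0,0,0.272,-0.726,0,0,0.272,-0.726,0,0,0.272,-0.726,0,0]

```text
time: 15.65
tcp_pos: [0.4835, 0.1303, 0.1593]
eef_rot: [-0.0, 0.664, 0.748, -0.0]
wrist_force: [0.4, -0.6, -0.5]
grip_width: 0.0853
grasp_force: 0.0
```

```bash
python3 -c "
from plan import *
go([(486,130,100,96.6),(486,130,50,96.6)])"
```

```text
now [483.5 130.3 159.3] 96.8 tilt [-0.001 -0.    -1.   ] q [ 0.1   0.27 -0.29  1.02 -0.    1.55] w 85.3
[-0.003, 0.012, 0.296, 0.001] -> [486. 130. 100.] 96.6
[0.0, 0.0, 0.25, -0.0] -> [486. 130.  50.] 96.6
```

carry_out:
  targets: [-0.003,0.012,0.15,0,-0.003,0.012,0.3,0,-0.003,0.012,0.42,0,-0.003,0.012,0.545,0,-0.003,0.012,0.545,0]

```text
time: 16.15
tcp_pos: [0.4866, 0.1292, 0.0477]
eef_rot: [-0.002, 0.665, 0.747, -0.002]
wrist_force: [-0.2, -0.3, 1.0]
grip_width: 0.0853
grasp_force: 0.0
```

carry_out:
  targets: [0,0,0,0,0,0,0,0,0,0,0,0,0,0,0,0,0,0,0,0]
  hand: -0.5

```text
time: 16.65
tcp_pos: [0.488, 0.1298, 0.0519]
eef_rot: [0.001, 0.664, 0.747, 0.001]
wrist_force: [-1.1, -0.5, 10.7]
grip_width: 0.0304
grasp_force: 58.5
```

carry_out:
  targets: [0,0,0,0,0,0,0,0,0,0,0,0]

```text
time: 16.95
tcp_pos: [0.4879, 0.1298, 0.0518]
eef_rot: [0.001, 0.664, 0.747, 0.001]
wrist_force: [-1.0, -0.1, 10.2]
grip_width: 0.0304
grasp_force: 58.5
```

carry_out:
  targets: [0,0,-0.03,0,0,0,-0.1,0,0,0,-0.2,0,0,0,-0.25,0,0,0,-0.25,0]

```text
time: 17.45
tcp_pos: [0.488, 0.1298, 0.102]
eef_rot: [0.001, 0.664, 0.747, 0.001]
wrist_force: [-0.5, -0.2, -1.2]
grip_width: 0.0304
grasp_force: 59.4
```

Run:
```python
from plan import *
from station import monitor,imaging
st=monitor.state(); p,d=imaging.capture('wrist'); a=p[:,:,::-1]
p2,d2=imaging.capture('scene'); cv2.imwrite('pics/b.png',np.hstack([a[100:,60:430],cv2.resize(p2[90:270,100:285,::-1],(370,284))]))
P=cloud(d2,cam('scene')); Q=P[(np.hypot(P[...,0]-.486,P[...,1]-.13)<.025)&(P[...,2]<.09)&(P[...,2]>.005)]; print('lowest',np.percentile(Q,[0.5,5],axis=0).round(3).tolist() if len(Q) else '')
go([(644,12,100,96.6),(644,12,80,96.6),(644,12,54,96.6)])
```

```text
lowest [[0.469, 0.112, 0.05], [0.471, 0.114, 0.052]]
now [487.1 129.7 100.4] 96.7 tilt [ 0.  0. -1.] q [ 0.1   0.32 -0.38  0.87 -0.    1.55] w 30.2
[-0.338, 0.355, 0.001, 0.0] -> [566.  71. 100.] 96.7
[-0.338, 0.355, 0.001, 0.0] -> [644.  12. 100.] 96.6
[0.0, 0.0, 0.1, -0.0] -> [644.  12.  80.] 96.6
[0.0, 0.0, 0.13, -0.0] -> [644.  12.  54.] 96.6
```

View pics/b.png

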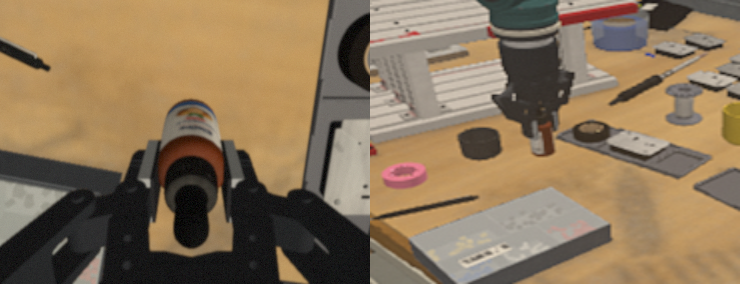

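The bottle is held upright with its foot 50 mm above the table. I'll carry it gently to the square bay.

carry_out:
  targets: [-0.085,0.09,0,0,-0.17,0.18,0,0,-0.255,0.27,0,0,-0.338,0.355,0,0,-0.338,0.355,0,0]

```text
time: 18.05
tcp_pos: [0.5672, 0.0694, 0.0995]
eef_rot: [-0.0, 0.665, 0.747, -0.0]
wrist_force: [-0.1, -0.3, -0.9]
grip_width: 0.0303
grasp_force: 59.5
```

carry_out:
  targets: [-0.085,0.09,0,0,-0.17,0.18,0,0,-0.255,0.27,0,0,-0.338,0.355,0,0,-0.338,0.355,0,0]

```text
time: 18.55
tcp_pos: [0.6451, 0.0109, 0.0994]
eef_rot: [-0.0, 0.665, 0.747, -0.0]
wrist_force: [-0.6, 0.9, -0.4]
grip_width: 0.0309
grasp_force: 59.6
```

Run:
```python
from plan import *
from station import monitor,imaging
go([(644,12,75,96.6),(644,12,55,96.6)])
p2,d2=imaging.capture('top'); cv2.imwrite('pics/t2.png',cv2.resize(p2[140:220,150:360,::-1],None,fx=3,fy=3))
```

```text
now [645.1  10.9  99.4] 96.7 tilt [-0.001 -0.    -1.   ] q [-0.11  0.54 -0.01  1.03 -0.    1.35] w 30.9
[0.006, -0.005, 0.122, 0.0] -> [644.  12.  75.] 96.6
[0.0, 0.0, 0.1, -0.0] -> [644.  12.  55.] 96.6
```

carry_out:
  targets: [0.006,-0.005,0.04,0,0.006,-0.005,0.09,0,0.006,-0.005,0.14,0,0.006,-0.005,0.18,0,0.006,-0.005,0.2,0]

```text
time: 19.1
tcp_pos: [0.6423, 0.0134, 0.0595]
eef_rot: [-0.001, 0.664, 0.747, -0.0]
wrist_force: [-0.4, 0.4, -0.9]
grip_width: 0.0301
grasp_force: 59.6
```

carry_out:
  targets: [0,0,0.01,0,0,0,0.02,0,0,0,0.02,0,0,0,0.02,0]

```text
time: 19.5
tcp_pos: [0.6431, 0.0131, 0.0569]
eef_rot: [0.0, 0.664, 0.747, 0.0]
wrist_force: [0.8, -0.0, -0.3]
grip_width: 0.0302
grasp_force: 59.6
```

carry_out:
  targets: [0,0,0.01,0,0,0,0.01,0,0,0,0.01,0]

```text
time: 19.8
tcp_pos: [0.6432, 0.0131, 0.0549]
eef_rot: [0.0, 0.664, 0.747, 0.0]
wrist_force: [0.5, -0.4, 2.8]
grip_width: 0.0304
grasp_force: 59.8
```

carry_out:
  targets: [0,0,0,0,0,0,0,0,0,0,0,0,0,0,0,0,0,0,0,0]
  hand: 1

```text
time: 20.3
tcp_pos: [0.6429, 0.0132, 0.0546]
eef_rot: [-0.0, 0.664, 0.747, -0.0]
wrist_force: [0.2, 0.5, -0.4]
grip_width: 0.0853
grasp_force: 0.0
```

carry_out:
  targets: [0,0,-0.05,0,0,0,-0.15,0,0,0,-0.3,0,0,0,-0.5,0,0,0,-0.5,0]

```text
time: 20.8
tcp_pos: [0.645, 0.013, 0.1605]
eef_rot: [0.003, 0.664, 0.747, 0.002]
wrist_force: [-0.1, -0.6, 0.3]
grip_width: 0.085
grasp_force: 0.0
```

Run:
```python
from plan import *
from station import monitor,imaging
go([(580,-150,160,135),(474.6,-294,140,179.5),(474.6,-294,40,179.5),(474.6,-294,13,179.5)],maxd=150)
st=monitor.state(); p,d=imaging.capture('wrist'); p2,d2=imaging.capture('scene'); cv2.imwrite('pics/b2.png',np.hstack([p[100:,60:430,::-1],cv2.resize(p2[140:270,150:320,::-1],(370,284))]))
P=cloud(d2,cam('scene')); Q=P[(np.hypot(P[...,0]-.643,P[...,1]-.013)<.03)&(P[...,2]>.09)]; print('cap',Q.mean(0).round(3),Q[:,2].max())
```

```text
now [645.   13.  160.5] 96.7 tilt [ 0.008 -0.001 -1.   ] q [-0.11  0.5   0.09  1.16  0.    1.35] w 85.0
[-0.386, -0.209, 0.001, -0.106] -> [612. -69. 160.] 115.9
[-0.296, -0.324, 0.001, -0.106] -> [ 580. -150.  160.] 135.0
[-0.068, -0.441, 0.05, -0.124] -> [ 527. -222.  150.] 157.2
[0.104, -0.434, 0.05, -0.124] -> [ 475. -294.  140.] 179.5
[0.0, 0.0, 0.5, -0.0] -> [ 475. -294.   40.] 179.5
[0.0, 0.0, 0.135, -0.0] -> [ 475. -294.   13.] 179.5
cap [ 0.638 -0.001  0.259] 0.4649975713093518
```

View pics/b2.png

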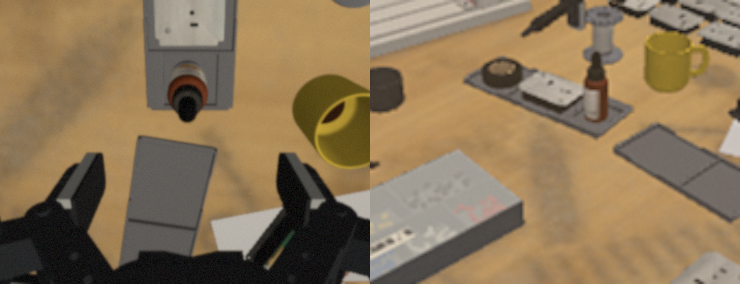

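The bottle stands upright in its bay, at (185,90) on the left and (596,95) on the right, so tray_three is finished. Next is module B.

carry_out:
  targets: [-0.386,-0.209,0,-0.106,-0.386,-0.209,0,-0.106,-0.386,-0.209,0,-0.106,-0.386,-0.209,0,-0.106]

```text
time: 21.3
tcp_pos: [0.6096, -0.0691, 0.1539]
eef_rot: [-0.001, 0.532, 0.847, -0.0]
wrist_force: [0.7, 0.4, -0.2]
grip_width: 0.0857
grasp_force: 0.0
```

carry_out:
  targets: [-0.296,-0.324,0,-0.106,-0.296,-0.324,0,-0.106,-0.296,-0.324,0,-0.106,-0.296,-0.324,0,-0.106]

```text
time: 21.7
tcp_pos: [0.5776, -0.15, 0.1541]
eef_rot: [-0.001, 0.384, 0.923, 0.0]
wrist_force: [0.6, 0.3, 0.1]
grip_width: 0.0854
grasp_force: 0.0
```

carry_out:
  targets: [-0.068,-0.441,0.05,-0.124,-0.068,-0.441,0.05,-0.124,-0.068,-0.441,0.05,-0.124,-0.068,-0.441,0.05,-0.124]

```text
time: 22.1
tcp_pos: [0.5249, -0.2214, 0.1443]
eef_rot: [-0.0, 0.198, 0.98, 0.0]
wrist_force: [0.8, 0.6, 0.6]
grip_width: 0.0853
grasp_force: 0.0
```

carry_out:
  targets: [0.104,-0.434,0.05,-0.124,0.104,-0.434,0.05,-0.124,0.104,-0.434,0.05,-0.124,0.104,-0.434,0.05,-0.124,0.104,-0.434,0.05,-0.124]

```text
time: 22.6
tcp_pos: [0.4731, -0.2927, 0.1347]
eef_rot: [0.0, 0.006, 1.0, 0.0]
wrist_force: [0.3, 0.0, 0.3]
grip_width: 0.0853
grasp_force: 0.0
```

```bash
python3 modlook.py; python3 -c "
from plan import *
go([(474.6,-294,40,179.5),(474.6,-294,13,179.5)])"
```

```text
[ 213  143   73   98 6662] ((474.8383483886719, -294.347412109375), (60.85770797729492, 89.12884521484375), 89.30184173583984)
now [ 473.1 -292.6  134.7] 179.3 tilt [ 0.  0. -1.] q [-0.7   0.37 -0.2   1.    0.   -0.69] w 85.3
[-0.008, -0.007, 0.473, -0.001] -> [ 475. -294.   40.] 179.5
[0.0, 0.0, 0.135, -0.0] -> [ 475. -294.   13.] 179.5
```

carry_out:
  targets: [-0.009,-0.008,0.25,0,-0.009,-0.008,0.45,0,-0.009,-0.008,0.56,0,-0.009,-0.008,0.608,0,-0.009,-0.008,0.608,0]

```text
time: 23.15
tcp_pos: [0.4742, -0.2945, 0.0125]
eef_rot: [-0.001, 0.005, 1.0, 0.0]
wrist_force: [-0.0, -0.9, 0.2]
grip_width: 0.0852
grasp_force: 0.0
```

carry_out:
  targets: [0,0,0,0,0,0,0,0,0,0,0,0,0,0,0,0,0,0,0,0]
  hand: 0.1

```text
time: 23.65
tcp_pos: [0.4748, -0.2957, 0.015]
eef_rot: [0.001, 0.004, 1.0, -0.001]
wrist_force: [-2.2, 4.1, 14.0]
grip_width: 0.0582
grasp_force: 61.3
```

carry_out:
  targets: [0,0,-0.1,0,0,0,-0.3,0,0,0,-0.5,0,0,0,-0.7,0,0,0,-0.7,0]

```text
time: 24.15
tcp_pos: [0.4758, -0.2969, 0.159]
eef_rot: [0.003, 0.004, 1.0, -0.003]
wrist_force: [0.2, -0.8, -2.5]
grip_width: 0.0584
grasp_force: 65.3
```

```bash
python3 held.py; python3 -c "
from plan import *
go([(635.7,-114.6,150,85.5),(635.7,-114.6,45,85.5),(635.7,-114.6,19.5,85.5)])"
```

```text
held x,y,z 17225 [[-0.0428, -0.0255, -0.0045], [0.0072, 0.0001, -0.0031], [0.0445, 0.0254, -0.0017]]
now [ 475.1 -296.3  156.2] 179.5 tilt [ 0.004 -0.004 -1.   ] q [-0.7   0.36 -0.15  1.05 -0.   -0.69] w 57.7
[-0.265, 0.305, 0.01, 0.174] -> [ 529. -236.  154.] 148.2
[-0.068, 0.398, 0.01, 0.174] -> [ 582. -175.  152.] 116.8
[0.149, 0.376, 0.01, 0.174] -> [ 636. -115.  150.] 85.5
[0.0, 0.0, 0.525, -0.0] -> [ 636. -115.   45.] 85.5
[0.0, 0.0, 0.128, -0.0] -> [ 636. -115.   20.] 85.5
```

carry_out:
  targets: [-0.265,0.305,0,0.174,-0.265,0.305,0,0.174,-0.265,0.305,0,0.174,-0.265,0.305,0,0.174,-0.265,0.305,0,0.174]

```text
time: 24.7
tcp_pos: [0.5272, -0.2343, 0.1522]
eef_rot: [-0.001, 0.275, 0.962, 0.0]
wrist_force: [-0.1, -0.5, -1.7]
grip_width: 0.058
grasp_force: 65.4
```

carry_out:
  targets: [-0.068,0.398,0,0.174,-0.068,0.398,0,0.174,-0.068,0.398,0,0.174,-0.068,0.398,0,0.174,-0.068,0.398,0,0.174]

```text
time: 25.2
tcp_pos: [0.5807, -0.1742, 0.1525]
eef_rot: [-0.0, 0.523, 0.853, -0.0]
wrist_force: [0.3, -0.7, -0.7]
grip_width: 0.0579
grasp_force: 65.5
```

carry_out:
  targets: [0.149,0.376,0,0.174,0.149,0.376,0,0.174,0.149,0.376,0,0.174,0.149,0.376,0,0.174,0.149,0.376,0,0.174]

```text
time: 25.7
tcp_pos: [0.6344, -0.1138, 0.1527]
eef_rot: [-0.0, 0.733, 0.68, -0.0]
wrist_force: [0.1, -0.1, -1.5]
grip_width: 0.0581
grasp_force: 65.6
```

Run:
```python
from plan import *
from station import monitor,imaging
go([(635.7,-114.6,45,85.5),(635.7,-114.6,19.5,85.5)])
st=monitor.state(); p,d=imaging.capture('wrist'); c=cam('wrist',st)
a=np.radians(-4.5); R=np.array([[np.cos(a),-np.sin(a)],[np.sin(a),np.cos(a)]])
q=np.array([[sx*43,sy*96] for sx,sy in((1,1),(1,-1),(-1,-1),(-1,1))])@R.T+[632.5,-155]
im=p[:,:,::-1].copy(); cv2.polylines(im,[px(np.c_[q/1000,[.009]*4],c).round().astype(int)],True,(0,255,0)); cv2.imwrite('pics/w4.png',im)
```

```text
now [ 634.4 -113.8  152.7] 85.8 tilt [-0.001  0.    -1.   ] q [-0.3   0.51  0.08  1.15 -0.    1.34] w 58.1
[-0.003, 0.007, 0.539, 0.001] -> [ 636. -115.   45.] 85.5
[0.0, 0.0, 0.128, -0.0] -> [ 636. -115.   20.] 85.5
```

View pics/w4.png

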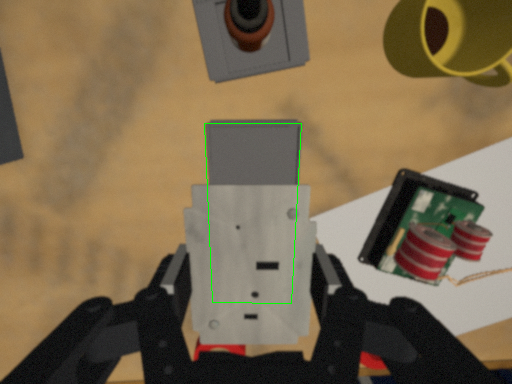

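The tray_two outline (green, rows 123 to 303) matches and the held module is square to it. I'll lower it into the bay.

carry_out:
  targets: [-0.003,0.007,0.25,0,-0.003,0.007,0.45,0,-0.003,0.007,0.54,0,-0.003,0.007,0.54,0]

```text
time: 26.15
tcp_pos: [0.6341, -0.1144, 0.0425]
eef_rot: [-0.002, 0.732, 0.681, -0.001]
wrist_force: [0.5, -0.9, -1.2]
grip_width: 0.0581
grasp_force: 65.6
```

carry_out:
  targets: [0,0,0.05,0,0,0,0.1,0,0,0,0.128,0,0,0,0.128,0,0,0,0.128,0]

```text
time: 26.65
tcp_pos: [0.6361, -0.1145, 0.0198]
eef_rot: [0.0, 0.734, 0.679, 0.0]
wrist_force: [-0.6, -0.2, -1.0]
grip_width: 0.0579
grasp_force: 65.6
```

carry_out:
  targets: [0,0,0,0,0,0,0,0,0,0,0,0,0,0,0,0,0,0,0,0]
  hand: 1

```text
time: 27.15
tcp_pos: [0.636, -0.1144, 0.0196]
eef_rot: [0.0, 0.734, 0.679, 0.0]
wrist_force: [0.3, -0.5, -0.4]
grip_width: 0.0856
grasp_force: 0.0
```

carry_out:
  targets: [0,0,-0.1,0,0,0,-0.3,0,0,0,-0.5,0,0,0,-0.7,0,0,0,-0.7,0]

```text
time: 27.65
tcp_pos: [0.638, -0.115, 0.1649]
eef_rot: [0.003, 0.734, 0.679, 0.002]
wrist_force: [0.8, -0.4, 0.2]
grip_width: 0.0851
grasp_force: 0.0
```

```bash
python3 -c "
from plan import *
go([(465.5,263.3,165,85.5),(465.5,263.3,70,85.5),(465.5,263.3,32,85.5)],maxd=150)"
```

```text
now [ 638.  -115.   164.9] 85.6 tilt [ 0.008 -0.002 -1.   ] q [-0.3   0.5   0.11  1.17 -0.    1.34] w 85.1
[0.606, -0.335, -0.0, 0.0] -> [580.  11. 165.] 85.5
[0.606, -0.336, -0.0, 0.0] -> [523. 137. 165.] 85.5
[0.606, -0.336, -0.0, 0.0] -> [466. 263. 165.] 85.5
[0.0, 0.0, 0.475, -0.0] -> [466. 263.  70.] 85.5
[0.0, 0.0, 0.19, -0.0] -> [466. 263.  32.] 85.5
```

Run:
```python
from plan import *
for n in('top','scene'):
    P=cloud(np.load(n+'0.npz')['d'],cam(n))
    for x0 in(.33,.36,.40,.44,.48,.52,.56):
        Q=P[(P[...,0]>x0)&(P[...,0]<x0+.04)&(P[...,1]>.28)&(P[...,1]<.5)&(P[...,2]>.03)&(P[...,2]<.4)]
        if len(Q): print(n,x0,len(Q),'ymin',np.percentile(Q[:,1],1).round(3),'zmax',np.percentile(Q[:,2],99).round(3))
```

```text
top 0.33 1187 ymin 0.374 zmax 0.25
top 0.36 969 ymin 0.379 zmax 0.215
top 0.4 1096 ymin 0.371 zmax 0.214
top 0.44 1253 ymin 0.29 zmax 0.214
top 0.48 1210 ymin 0.296 zmax 0.214
top 0.52 1249 ymin 0.347 zmax 0.215
top 0.56 1402 ymin 0.317 zmax 0.215
scene 0.33 468 ymin 0.381 zmax 0.248
scene 0.36 310 ymin 0.374 zmax 0.212
scene 0.4 325 ymin 0.367 zmax 0.212
scene 0.44 945 ymin 0.287 zmax 0.212
scene 0.48 419 ymin 0.281 zmax 0.212
scene 0.52 305 ymin 0.343 zmax 0.212
scene 0.56 324 ymin 0.313 zmax 0.214
```

The rack edge is at y ≈ 0.36 and 0.21 high, so I'll grasp the pot with the camera turned toward the robot (ψ = 175) to stay clear of it.

```bash
python3 -c "
from plan import *
go([(465.5,263.3,165,175),(465.5,263.3,70,175),(465.5,263.3,35,175)],maxd=150,maxa=32)"
```

```text
now [ 638.  -115.   164.9] 85.6 tilt [ 0.008 -0.002 -1.   ] q [-0.3   0.5   0.11  1.17 -0.    1.34] w 85.1
[0.606, -0.335, -0.0, -0.166] -> [580.  11. 165.] 115.4
[0.693, 0.011, -0.0, -0.166] -> [523. 137. 165.] 145.2
[0.596, 0.354, -0.0, -0.166] -> [466. 263. 165.] 175.0
[0.0, 0.0, 0.475, 0.0] -> [466. 263.  70.] 175.0
[0.0, 0.0, 0.175, -0.0] -> [466. 263.  35.] 175.0
```

carry_out:
  targets: [0.606,-0.335,0,-0.166,0.606,-0.335,0,-0.166,0.606,-0.335,0,-0.166,0.606,-0.335,0,-0.166,0.606,-0.335,0,-0.166]

```text
time: 28.15
tcp_pos: [0.5781, 0.0125, 0.1593]
eef_rot: [-0.0, 0.533, 0.846, -0.0]
wrist_force: [0.9, -1.5, -0.1]
grip_width: 0.0855
grasp_force: 0.0
```

carry_out:
  targets: [0.693,0.011,0,-0.166,0.693,0.011,0,-0.166,0.693,0.011,0,-0.166,0.693,0.011,0,-0.166,0.693,0.011,0,-0.166]

```text
time: 28.65
tcp_pos: [0.521, 0.1379, 0.1593]
eef_rot: [0.0, 0.298, 0.955, -0.0]
wrist_force: [0.8, 0.2, 0.1]
grip_width: 0.0851
grasp_force: 0.0
```

carry_out:
  targets: [0.596,0.354,0,-0.166,0.596,0.354,0,-0.166,0.596,0.354,0,-0.166,0.596,0.354,0,-0.166,0.596,0.354,0,-0.166]

```text
time: 29.15
tcp_pos: [0.4636, 0.2636, 0.1592]
eef_rot: [-0.0, 0.043, 0.999, -0.0]
wrist_force: [0.6, 0.4, -0.3]
grip_width: 0.0855
grasp_force: 0.0
```

Run:
```python
from plan import *
from station import monitor,imaging
go([(465.5,263.3,70,175),(465.5,263.3,35,175)])
st=monitor.state(); p,d=imaging.capture('wrist'); c=cam('wrist',st); P=cloud(d,c)
Q=P[(P[...,2]>.036)&(P[...,2]<.048)&(np.hypot(P[...,0]-.4655,P[...,1]-.2633)<.05)]*1000
print(len(Q),cv2.minEnclosingCircle(cv2.convexHull(Q[:,:2].astype(np.float32))))
```

```text
now [463.6 263.6 159.2] 175.1 tilt [-0. -0. -1.] q [ 0.36  0.32 -0.21  1.04 -0.    0.45] w 85.5
[-0.01, -0.001, 0.446, 0.0] -> [466. 263.  70.] 175.0
[0.0, 0.0, 0.175, -0.0] -> [466. 263.  35.] 175.0
1068 ((466.5145263671875, 263.8272399902344), 31.112396240234375)
```

carry_out:
  targets: [-0.013,0.001,0.25,0,-0.013,0.001,0.45,0,-0.013,0.001,0.55,0,-0.013,0.001,0.62,0,-0.013,0.001,0.62,0]

```text
time: 29.7
tcp_pos: [0.4656, 0.2621, 0.0338]
eef_rot: [-0.001, 0.045, 0.999, -0.001]
wrist_force: [-0.2, -0.4, 0.0]
grip_width: 0.0854
grasp_force: 0.0
```

carry_out:
  targets: [0,0,0,0,0,0,0,0,0,0,0,0,0,0,0,0,0,0,0,0]
  hand: 0.1

```text
time: 30.2
tcp_pos: [0.4667, 0.2635, 0.0369]
eef_rot: [0.001, 0.043, 0.999, 0.0]
wrist_force: [-1.4, -3.2, 8.6]
grip_width: 0.0592
grasp_force: 63.2
```

carry_out:
  targets: [0,0,-0.1,0,0,0,-0.3,0,0,0,-0.5,0,0,0,-0.7,0,0,0,-0.7,0]

```text
time: 30.7
tcp_pos: [0.468, 0.2644, 0.1811]
eef_rot: [0.004, 0.042, 0.999, 0.002]
wrist_force: [1.5, 0.5, -2.0]
grip_width: 0.0586
grasp_force: 65.6
```

Run:
```python
from plan import *
from station import monitor,imaging
go([(560,100,185,130),(628.3,-208.8,180,85.5),(628.3,-208.8,60,85.5),(628.3,-208.8,39,85.5)],maxd=165,maxa=38)
st=monitor.state(); p,d=imaging.capture('wrist'); cv2.imwrite('pics/w5.png',p[:,:,::-1])
m=np.array(imaging.camera_model('wrist')['mount']); f,cx,cy,_,_=cam('wrist',st)
v,u=np.mgrid[:384,:512]; Q=np.stack([(u-cx)/f*d,(v-cy)/f*d,d],-1)@m[:3,:3].T+m[:3,3]
k=(d>0)&(np.abs(Q[...,0])<.045)&(np.abs(Q[...,1])<.026)&(Q[...,2]<.05)&(Q[...,2]>-.02)
print(np.percentile(Q[k],[1,50,99.5],axis=0).round(4).tolist())
```

```text
now [468.  264.4 181.1] 175.1 tilt [ 0.008  0.003 -1.   ] q [ 0.36  0.31 -0.16  1.09 -0.    0.45] w 58.6
[-0.264, -0.39, -0.01, 0.125] -> [514. 182. 183.] 152.6
[-0.394, -0.259, -0.01, 0.125] -> [560. 100. 185.] 130.0
[-0.701, -0.365, 0.012, 0.124] -> [594. -54. 182.] 107.8
[-0.787, -0.073, 0.012, 0.124] -> [ 628. -209.  180.] 85.5
[0.0, 0.0, 0.6, -0.0] -> [ 628. -209.   60.] 85.5
[0.0, 0.0, 0.105, -0.0] -> [ 628. -209.   39.] 85.5
[[-0.0278, -0.0255, -0.006], [-0.011, 0.0001, 0.0161], [0.0311, 0.0258, 0.0325]]
```

View pics/w5.png

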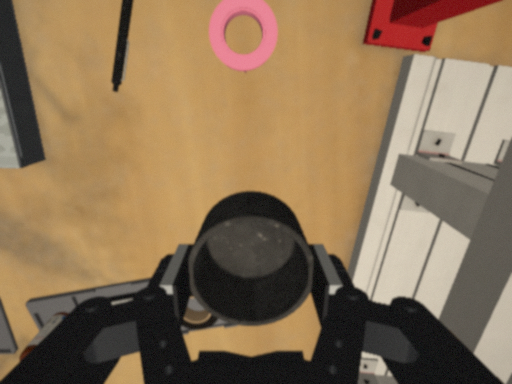

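The pot is held level at (250,255), its underside about 36 mm ahead of the TCP. Carrying it to tray_two.

carry_out:
  targets: [-0.264,-0.39,0,0.125,-0.264,-0.39,0,0.125,-0.264,-0.39,0,0.125,-0.264,-0.39,0,0.125]

```text
time: 31.15
tcp_pos: [0.5118, 0.1805, 0.1746]
eef_rot: [-0.001, 0.238, 0.971, -0.0]
wrist_force: [0.3, 0.7, -1.1]
grip_width: 0.0591
grasp_force: 65.5
```

carry_out:
  targets: [-0.394,-0.259,0,0.125,-0.394,-0.259,0,0.125,-0.394,-0.259,0,0.125,-0.394,-0.259,0,0.125]

```text
time: 31.55
tcp_pos: [0.5579, 0.0992, 0.1748]
eef_rot: [-0.001, 0.421, 0.907, -0.0]
wrist_force: [-0.9, -0.4, -0.4]
grip_width: 0.0588
grasp_force: 65.5
```

carry_out:
  targets: [-0.35,-0.18,0,0.062,-0.7,-0.365,0,0.124,-0.7,-0.365,0,0.124,-0.7,-0.365,0,0.124,-0.7,-0.365,0,0.124]

```text
time: 32.05
tcp_pos: [0.5926, -0.0548, 0.175]
eef_rot: [-0.0, 0.587, 0.809, -0.0]
wrist_force: [0.6, 0.7, -0.6]
grip_width: 0.059
grasp_force: 65.5
```

carry_out:
  targets: [-0.39,-0.036,0,0.062,-0.787,-0.073,0,0.124,-0.787,-0.073,0,0.124,-0.787,-0.073,0,0.124,-0.787,-0.073,0,0.124]

```text
time: 32.55
tcp_pos: [0.6273, -0.2081, 0.1749]
eef_rot: [-0.001, 0.733, 0.68, -0.0]
wrist_force: [-0.5, 0.7, -1.1]
grip_width: 0.0587
grasp_force: 65.5
```

```bash
python3 -c "
from plan import *
go([(628.3,-209.5,60,85.5),(628.3,-209.5,40,85.5)])"
```

```text
now [ 627.3 -208.1  174.9] 85.8 tilt [-0.001  0.001 -1.   ] q [-0.44  0.52  0.18  1.23  0.    1.2 ] w 58.7
[-0.007, 0.005, 0.575, 0.001] -> [ 628. -210.   60.] 85.5
[0.0, 0.0, 0.1, -0.0] -> [ 628. -210.   40.] 85.5
```

carry_out:
  targets: [-0.008,0.005,0.25,0,-0.008,0.005,0.45,0,-0.008,0.005,0.575,0,-0.008,0.005,0.575,0]

```text
time: 32.95
tcp_pos: [0.6261, -0.2068, 0.0576]
eef_rot: [-0.003, 0.732, 0.681, -0.001]
wrist_force: [-0.3, -0.8, -1.3]
grip_width: 0.0588
grasp_force: 65.4
```

carry_out:
  targets: [0,0,0.05,0,0,0,0.09,0,0,0,0.1,0,0,0,0.1,0,0,0,0.1,0]

```text
time: 33.45
tcp_pos: [0.6283, -0.2107, 0.0411]
eef_rot: [0.0, 0.734, 0.679, 0.0]
wrist_force: [0.5, 0.3, -1.2]
grip_width: 0.0586
grasp_force: 65.5
```

carry_out:
  targets: [0,0,0,0,0,0,0,0,0,0,0,0,0,0,0,0,0,0,0,0]
  hand: 1

```text
time: 33.95
tcp_pos: [0.6281, -0.2106, 0.0405]
eef_rot: [0.0, 0.734, 0.679, 0.0]
wrist_force: [0.1, -0.0, -0.5]
grip_width: 0.0853
grasp_force: 0.0
```

carry_out:
  targets: [0,0,-0.1,0,0,0,-0.3,0,0,0,-0.5,0,0,0,-0.7,0,0,0,-0.7,0]

```text
time: 34.45
tcp_pos: [0.6299, -0.2114, 0.186]
eef_rot: [0.004, 0.734, 0.679, 0.001]
wrist_force: [0.7, -0.5, -0.2]
grip_width: 0.0852
grasp_force: 0.0
```

carry_out:
  targets: [0.25,-0.7,-0.3,0,0.25,-0.7,-0.3,0,0.25,-0.7,-0.3,0,0.25,-0.7,-0.3,0,0.25,-0.7,-0.3,0]

```text
time: 34.95
tcp_pos: [0.4917, -0.1496, 0.2413]
eef_rot: [0.001, 0.734, 0.679, 0.0]
wrist_force: [1.7, -0.3, 0.3]
grip_width: 0.0855
grasp_force: 0.0
```

Run:
```python
from plan import *
from station import monitor,imaging
p,d=imaging.capture('scene'); q,e=imaging.capture('top')
cv2.imwrite('pics/fin.png',np.vstack([cv2.resize(p[130:280,150:400,::-1],(640,384)),cv2.resize(q[150:210,155:365,::-1],(640,183))]))
P=cloud(d,cam('scene')); 
for n,x,y in(('A',.635,.093),('tape',.624,.195),('B',.636,-.115),('pot',.628,-.209),('bottle',.643,.013)):
    Q=P[np.hypot(P[...,0]-x,P[...,1]-y)<(.028 if n!='pot' else .04)]; Q=Q[Q[:,2]<.2]; print(n,'z 95%',np.percentile(Q[:,2],[50,95,99]).round(4))
```

```text
A z 95% [0.0209 0.0229 0.0234]
tape z 95% [0.02   0.0228 0.0237]
B z 95% [0.0208 0.0227 0.0234]
pot z 95% [0.0143 0.0442 0.0456]
bottle z 95% [0.042  0.0937 0.101 ]
```

View pics/fin.png

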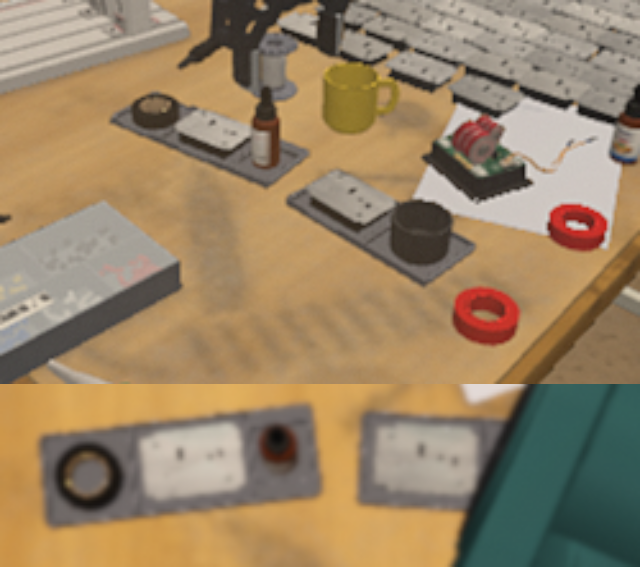

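All five parts are in their bays, flat and upright: tape (155,108), modules (215,130) and (350,195), bottle (265,130) and pot (420,230). The mug and spool have not moved, so I'm handing in.

```bash
python3 -c "
from station import job; print(job.job_done())"
```

```text
the job is handed in; nothing more can be done
None
```

Both kits are made up and handed in: the three-bay tray was finished first, the pot completed the two-bay tray at about 34 s, and a last look showed all five parts seated and the mug and spool in place.

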